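Free the pawl and close the plate press

TASK

Close the plate press on the capped well plate that lies in it: press the red pawl tab all the way down so that the pawl swings clear of the steel teeth and stays there, then push the blue paddle down until the press arm is fully home. Use only the fingertips or the outside of the fingers: lift and carry nothing, do not raise the arm or force it past the engaged pawl, leave the pawl free, the plate in its nest and the other things on the bench where they are.

Things in the scene. Friction and masses are not known exactly. Their poses are not given: they have to be found in the camera images.
- press: Plate press, fixed: cream base 240 x 170 mm (x -95 to 145, y -85 to 85 mm), top 35 mm high. Origin on the bench. -x points to the paddle end, +x to the pawl tab end, y along both hinge lines, z up. Two cheeks (y = -24 and 24 mm, x 47 to 117) rise to z = 115 mm. Bottle, jar and timer stand along its long sides, 110 mm or more from its middle line; nothing stands near its two ends.
- main_hinge (a point): Middle of the hinge line of the press arm, fixed on the press at its x = 70 mm, y = 0, 85 mm above the bench; the line runs along the press's y.
- pawl_hinge (a point): Middle of the hinge line of the pawl, fixed on the press at its x = 100 mm, y = 0, 45 mm above the bench; the line runs along the press's y.
- press_arm (a joint): Angle of the press arm, rad: 0 = fully home (level, on its stop), grows as the arm rises; it starts raised at about 0.70 to 0.86. A stiff hinge: the arm stays wherever it is left; with the pawl free about 2 to 8 N down on the paddle move it. With the pawl engaged it can go down only to about 0.67, where a tooth meets the pawl.
- paddle_top (a point): Centre of the upper face of the blue paddle, 44 mm (along the arm) x 74 mm (along the press's y) x 10 mm. It lies 180 mm from the arm's hinge line, towards the press's -x, and 5 mm above it with the arm home; it tilts with the arm. Its height is 90 mm with the arm home, about 205 to 225 mm at the start.
- pawl (a joint): Angle of the pawl, rad: 0 = engaged with the teeth (start, within 0.03), grows as the tab is pressed down; from 0.30 it is free of all teeth, its stop is at 0.42. It stays where it is left (friction, no spring): 2 to 4 N down on the tab move it.
- tab_top (a point): Centre of the upper face of the red pawl tab, 30 mm (press x) x 44 mm (press y) x 6 mm. With the pawl at 0 it lies 60 mm towards the press's +x from the pawl's hinge line and 33 mm above it: 78 mm above the bench at the start, about 50 mm at the stop, having moved about 8 mm towards +x. Open above.
- plate_mid (a point): Centre (half-way up) of the well plate with its blue cap mat, 85.5 mm (press x) x 128 mm (press y) x 20 mm high, loose, lying in the press's shallow nest under the raised arm. To be left there.
- reagent: Amber bottle, 38 mm across, 85 mm high, origin under its centre; standing beside the press. Not to be disturbed.
- jar: White jar with blue cap, 52 mm across, 70 mm high, origin under its centre; standing beside the press. Not to be disturbed.
- timer: White bench timer 62 x 62 x 18 mm, origin under its centre, lying beside the press. Not to be disturbed.
- tip_box: Blue pipette tip box 85 x 122 mm, 66 mm high, origin under its centre. Not to be disturbed.
- beaker: Glass beaker 68 mm across, 85 mm high, origin under its centre. Not to be disturbed.
- pipette: Grey and cream pipette lying flat, 230 mm long along its x, 26 mm wide, 22 mm high. Not to be disturbed.

How it is judged:
By the outcome, as a careful person would: the job done as asked, in the order asked, and still so for the second after the job is handed in, with the robot touching nothing.
It also fails if it takes over 45 s, if anything falls off the work surface, if the arm or the gripper's body presses on something with over 40 N, if the wrist force passes 120 N, or if a joint passes its speed limit or range.

ROBOT

A 6-joint arm with a two-finger parallel gripper is mounted at the origin on the work surface. World frame = base frame: x ahead of the robot, y to its left, z up, the work surface at z = 0. Lengths are in mm, angles in rad, forces in N, time in s.
With the tool pointing down it reaches from about 350 to 875 mm from the base axis. Payload 4.2 kg.
Tool frame: the origin (TCP) lies midway between the tips of the shut fingers; the grasp point (between the pads) lies 19 mm behind it; y points along the fingers, x is the direction in which the jaws open and shut, and the axes are right-handed (so a half turn about y gives the same grasp; the last joint's range is limited). The gripper opens to 85 mm and grips with 20 to 120 N. Pads are 22 mm wide; open, the fingers measure 114 mm over their backs; the gripper's body (76 mm by 85 mm) begins 54 mm behind the grasp point. The pads swing forward as they close: fully open they stand 13 mm farther back than shut.
Start: joints at [1.401, 0.385, 0.008, 0, -1.194, -0.259], TCP at [259.829, 568.408, 231.312] pointing down, gripper open.
Joint ranges: [-3.14, 3.14], [-1.21, 2.06], [-1.07, 1.41], [-3.16, 2.05], [-2.99, -0.16], [-3.1, 3.1]. Speed limits (rad/s): [2.79, 2.79, 3.14, 3.14, 3.14, 3.14].

INTERFACE

Orientations are given as a unit quaternion [x, y, z, w].
In Python, from bench import read_state, get_image, job_done gives the robot as it stands.
- The arm moves only by the tool play_rows, never from a script. Its argument "series" is a list of rows, each a list of 7 numbers: the shift along the tool's x, y, z in m, then the turn, a rotation vector about the tool's x, y, z in rad, then the finger opening in m, from 0 to 0.0854. In form: [[x, y, z, wx, wy, wz, claw], ...]. A call has 1 to 10 rows; each row shifts and turns the pose as measured when the row begins, along the tool's axes as they then stand; what a row does not reach is not made up. A row lasts 1/10 s, in which the tool goes at most 50 mm and 8.59 degrees, less where a joint would pass 70% of its speed; a pose out of reach is approached as far as the arm can. A call with a gripper value outside its range is refused whole. The fingers move at their own pace and stop on an object; the grip force is fixed at half the most. Time passes only in rows, so rows that do not move let the fingers close. It gives the time, the measured TCP pose, the force and the opening at its end, in the units of the state.
- read_state(): the state, without advancing time (a new reading comes with each control period).
- get_image(name): name is "side" or "top" or "wrist"; returns a dict with "color" (400x640x3 uint8, red, green, blue), "intrinsics" (3x3 intrinsics, pixels), "origin" and "orientation" of the camera in the world. Camera axes: x right, y down, z forward; pixel columns grow to the right and rows downward; lengths in mm; the calibration is good to about 2 mm. A picture is of the moment at which its call begins. There is no depth.
- job_done(): hands the job in, once; it reports no verdict.
The state is a dict: "clock": time; "joints": joint angles; "joint_vel": joint speeds; "joint_efforts": joint torques, N m; "position": TCP position; "ee_rot": TCP orientation; "contact_force": force on the tool from outside, world axes, zero at the start; "wrist_torque": the same for the moment, N m; "gripper_width": finger opening in mm.
Only numpy, scipy, OpenCV 4.12 (cv2) and the standard library are available. Lean on these libraries where they do the work, as an engineer would, in place of code of your own. Each camera call takes 0.05 s, during which the arm holds its last target. There are 200 camera calls.

## Working session

There is one attempt and no reset: what is moved stays moved. The work goes in short steps, Python scripts to look and compute and a tool call to move; the robot and the scene stay as the last step left them, time stands still between calls to the robot, and variables do not carry over. Pictures are saved under pics/ and viewed, about 8 in all and at most 12, crops included, and the job is handed in when it is done.

Besides the shell and the picture viewer there is one more tool, called after ">>>" as name(argument=value, ...) on one line, values as JSON. play_rows: Moves the arm, as the interface text tells. Its arguments: {"type":"object","properties":{"series":{"type":"array","items":{"type":"array","items":{"type":"number"}}}},"required":["series"]}

```bash
mkdir -p pics; python3 - <<'E'
from bench import *
import cv2
s=read_state();print({k:s[k] for k in('clock','position','ee_rot','contact_force','gripper_width')})
for n in('top','side'):
    g=get_image(n);cv2.imwrite(f'pics/{n}0.png',g['color'][:,:,::-1]);print(n,g['intrinsics'],g['origin'],g['orientation'])
E
```

```text
{'clock': 0.0, 'position': array([259.59980866, 567.87595412, 230.21289084]), 'ee_rot': array([ 0.38276464, -0.59450314,  0.59542632, -0.38147706]), 'contact_force': array([-0.21824749,  0.47446267, -0.93459872]), 'gripper_width': 85.38126683337873}
top [[512.9144896    0.         312.90090398]
 [  0.         512.9144896  201.65784133]
 [  0.           0.           1.        ]] [ 195.12383964    4.1646966  1566.174786  ] [-0.69224943  0.71365812 -0.07600044  0.07554302]
side [[402.09538811   0.         322.08290196]
 [  0.         402.09538811 199.94206069]
 [  0.           0.           1.        ]] [ 312.16925823 -905.63702031  929.5039148 ] [ 0.90573384 -0.10018324  0.04526656 -0.40934151]
```

View pics/top0.png

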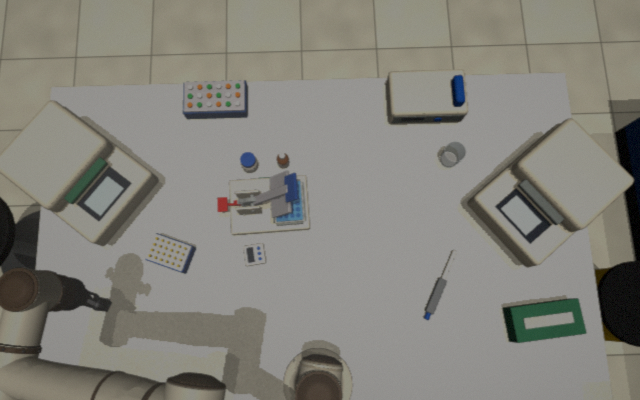

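View pics/side0.png

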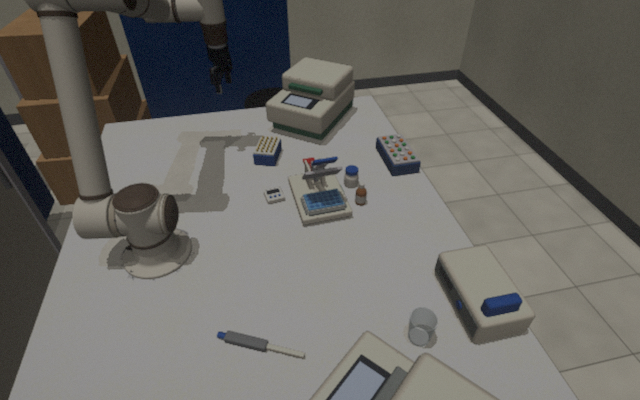

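The top view shows the red tab at about (223,205) and the paddle at about (291,187). The base spans about (229–310, 176–234), so press +x is roughly world +y. Next I measure these by colour.

```bash
cat >h.py <<'E'
from bench import *
import cv2, numpy as np
from scipy.spatial.transform import Rotation as R
def ray(g,p):
    return np.array(g['origin']),R.from_quat(g['orientation']).apply(np.linalg.solve(g['intrinsics'],[p[0],p[1],1]))
def onz(g,p,z):
    o,d=ray(g,p);return o+d*(z-o[2])/d[2]
def cross(g1,p1,g2,p2):
    o,d=ray(g1,p1);q,e=ray(g2,p2);d/=np.linalg.norm(d);e/=np.linalg.norm(e)
    t=np.linalg.lstsq(np.c_[d,-e],q-o,rcond=None)[0];a,b=o+t[0]*d,q+t[1]*e
    return (a+b)/2,np.linalg.norm(a-b)
def blobs(g,lo,hi,roi,minA=15):
    x0,y0,x1,y1=roi;h=cv2.cvtColor(g['color'],cv2.COLOR_RGB2HSV)[y0:y1,x0:x1]
    n,l,s,c=cv2.connectedComponentsWithStats(cv2.inRange(h,lo,hi))
    return [(c[i]+[x0,y0],s[i]+np.array([x0,y0,0,0,0]),cv2.minAreaRect(np.argwhere(l==i)[:,::-1].astype(np.float32)+np.float32([x0,y0]))) for i in range(1,n) if s[i][4]>=minA]
E
python3 - <<'E'
from h import *
t=get_image('top');s=get_image('side')
for nm,g,roi in(('top',t,(205,165,320,245)),('side',s,(280,145,360,230))):
    for cn,lo,hi in(('red',(0,150,60),(8,255,255)),('blue',(100,130,40),(125,255,255)),('dkblue',(110,170,40),(125,255,255)),('cream',(12,15,140),(35,90,255))):
        for b in blobs(g,lo,hi,roi): print(nm,cn,b[0].round(1),b[1],[np.round(q,1) for q in b[2]])
for n,g,(x0,y0,x1,y1) in(('t',t,(205,145,325,245)),('s',s,(270,145,370,230))):
    cv2.imwrite(f'pics/crop_{n}.png',cv2.resize(g['color'][y0:y1,x0:x1,::-1],None,fx=5,fy=5,interpolation=cv2.INTER_CUBIC))
a=cv2.imread('pics/crop_t.png');b=cv2.imread('pics/crop_s.png');
c=np.zeros((600,800,3),np.uint8)
a=cv2.resize(a,(400,333));b=cv2.resize(b,(400,340));c[:333,:400]=a;c[:340,400:]=b;cv2.imwrite('pics/c1.png',c[:345])
print(R.from_quat(read_state()['ee_rot']).as_matrix().round(2))
E
```

```text
top red [223.4 203.9] [218 198  18  13 124] [array([226.5, 204. ]), array([12., 17.]), np.float64(90.0)]
top blue [291.6 187.4] [285 174  13  27 215] [array([291.1, 187. ]), array([25.6, 11.3]), np.float64(85.9)]
top cream [263.2 215.5] [219 175  91  60 293] [array([263.2, 204.7]), array([53.1, 90. ]), np.float64(85.2)]
top cream [237.  185.3] [229 179  30  24  98] [array([238.9, 184.1]), array([17.7, 35.5]), np.float64(48.5)]
top cream [246.2 191. ] [234 189  24   4  44] [array([245.5, 190.9]), array([ 2.6, 23.1]), np.float64(87.0)]
top cream [266.1 206. ] [261 203  10   7  41] [array([265.6, 206.5]), array([5.1, 8.5]), np.float64(71.6)]
top cream [270.8 218.3] [270 210   4  14  27] [array([270.3, 216.7]), array([13.3,  2.7]), np.float64(78.7)]
side red [309.6 159.7] [307 158   7   5  19] [array([310.1, 160. ]), array([3.4, 6.5]), np.float64(76.0)]
side blue [325.  159.7] [314 157  23   6  55] [array([325.1, 159.9]), array([ 2.5, 22.5]), np.float64(81.0)]
side blue [351.5 169.6] [346 166  12   9  80] [array([351.5, 170. ]), array([ 8., 11.]), np.float64(90.0)]
side cream [304.9 193.9] [289 174  62  46 443] [array([319.4, 193. ]), array([46. , 54.2]), np.float64(79.3)]
side cream [332.2 182.6] [325 176  17  15 139] [array([333.4, 182.7]), array([16.2, 13.5]), np.float64(4.4)]
[[-0.42 -0.    0.91]
 [-0.91 -0.   -0.42]
 [ 0.   -1.    0.  ]]
```

View pics/c1.png

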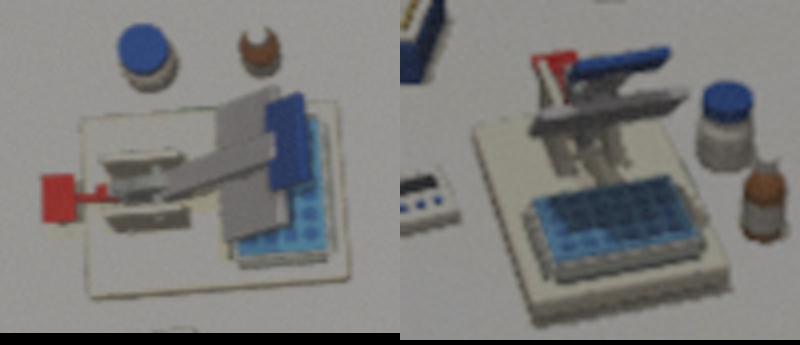

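```bash
python3 - <<'E'
from h import *
t=get_image('top');s=get_image('side')
P=lambda x,y:(205+x/3.333,145+y/3.333)
C=np.array([onz(t,P(*p),35) for p in((82,118),(338,98),(350,278),(93,297))])  # +x-y? corners
print(C.round(0),[np.linalg.norm(C[i]-C[i-1]).round(0) for i in range(4)])
c=C.mean(0);ex=(C[0]+C[3]-C[1]-C[2])[:2];ex/=np.linalg.norm(ex);ey=np.array([-ex[1],ex[0]])
o=c[:2]-25*ex;print('origin',o,'yaw',np.arctan2(ex[1],ex[0]))
tab=onz(t,(222.8,204.5),78);print('tab',tab,'in press',(tab[:2]-o)@ex,(tab[:2]-o)@ey)
p,e=cross(t,(291.6,187.4),s,(325,159));print('paddle tri',p,e)
for z in(205,215,225):
    q=onz(t,(291.6,187.4),z);print(z,q,'in press',(q[:2]-o)@ex,(q[:2]-o)@ey)
for q in(.7,.78,.86):print(q,70-180*np.cos(q)+5*np.sin(q),85+180*np.sin(q)+5*np.cos(q))
E
```

```text
[[604. 253.  35.]
 [616.  16.  35.]
 [447.   9.  35.]
 [436. 242.  35.]] [np.float64(168.0), np.float64(238.0), np.float64(169.0), np.float64(233.0)]
origin [526.84945232 104.99619956] yaw 1.6177946913065273
tab [519.21580978 265.74491042  78.        ] in press 160.92984559374068 0.07306778544044382
paddle tri [532.61907645  54.85830892 224.09810474] 7.346075629949126
205 [533.58792203  55.73484742 205.        ] in press -49.52353725354035 -4.41667819971979
215 [531.10136347  55.35598241 215.        ] in press -49.78516275203166 -1.9150658593416865
225 [528.6148049   54.97711739 225.        ] in press -50.046788250522965 0.5865464810364163
0.7 -64.45050527501947 204.78339463920685
0.78 -54.44803974620787 215.1448631461352
0.86 -43.64953145505295 224.6738486619701
```

>>> play_rows(series=[[0.018,0,0.04,0,0,0,0],[0.018,0,0.04,0,0,0,0],[0.018,0,0.04,0,0,0,0],[0.018,0,0.04,0,0,0,0],[0.018,0,0.04,0,0,0,0],[0.018,0,0.04,0,0,0,0],[0.018,0,0.04,0,0,0,0],[0.018,0,0.04,0,0,0,0],[0,0,0,0,-0.1,0,0],[0,0,0,0,-0.1,0,0]])

```text
clock: 1.3
position: [499.3, 295.0, 229.9]
ee_rot: [0.442, -0.552, 0.552, -0.442]
contact_force: [-0.4, 0.2, -1.2]
gripper_width: -0.1
```

```bash
cat >>h.py <<'E'
def to(target):
    s=read_state();m=R.from_quat(s['ee_rot']).as_matrix()
    print('t',round(s['clock'],2),'pos',s['position'].round(1),'F',s['contact_force'].round(1),'w',round(s['gripper_width'],1))
    print('axes x',m[:,0].round(2),'z',m[:,2].round(2),'yaw x',np.degrees(np.arctan2(m[1,0],m[0,0])).round(1))
    print('shift in tool mm',(m.T@(np.array(target)-s['position'])).round(1))
E
python3 -c "
from h import *
to([519,268,100])"
```

```text
t 1.3 pos [499.3 295.  229.9] F [-0.4  0.2 -1.2] w -0.1
axes x [-0.22 -0.98  0.  ] z [ 0.98 -0.22  0.  ] yaw x -102.6
shift in tool mm [ 22.  130.   25.1]
```

>>> play_rows(series=[[0.01,0,0.013,0,-0.13,0,0],[0.01,0,0.009,0,-0.13,0,0],[0,0.03,0,0,0,0,0],[0,0.03,0,0,0,0,0],[0,0.03,0,0,0,0,0],[0,0.02,0,0,0,0,0],[0,0,0,0,0,0,0]])

```text
clock: 2.0
position: [520.8, 269.8, 118.2]
ee_rot: [-0.511, 0.487, -0.488, 0.514]
contact_force: [0.0, 0.1, -0.3]
gripper_width: -0.1
```

```bash
python3 -c "
from h import *
to([519,269,82])
g=get_image('side');cv2.imwrite('pics/s2.png',cv2.resize(g['color'][110:240,260:400,::-1],None,fx=4,fy=4))"
```

```text
t 2.0 pos [520.8 269.8 118.2] F [ 0.   0.1 -0.3] w -0.1
axes x [ 0.05 -1.   -0.  ] z [1.   0.05 0.  ] yaw x -87.1
shift in tool mm [ 0.8 36.2 -2. ]
```

View pics/s2.png

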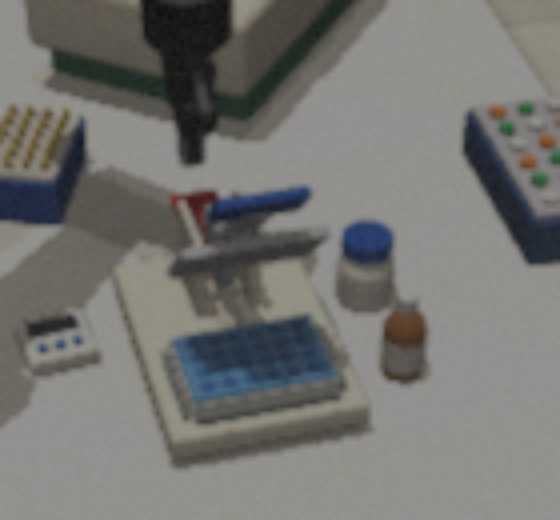

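The closed fingers hang directly over the red tab (tip about (190,160), tab about (193,205) in the crop). Pressing down next.

>>> play_rows(series=[[0,0.02,-0.002,0,0,0,0],[0,0.014,0,0,0,0,0],[0,0.006,0,0,0,0,0],[0,0.006,0,0,0,0,0],[-0.001,0.006,0,0,0,0,0],[-0.001,0.006,0,0,0,0,0]])

```text
clock: 2.65
position: [525.5, 277.5, 69.7]
ee_rot: [-0.504, 0.485, -0.488, 0.522]
contact_force: [-1.6, 0.7, 3.1]
gripper_width: -0.2
```

```bash
python3 -c "
from h import *
to([519,272,60]);m=R.from_quat(read_state()['ee_rot']).as_matrix();print(m.round(3));print(read_state()['joint_vel'].round(3))
d=np.array([[.05,0,1],[-1,0,.05],[0,-1,0]]);d/=np.linalg.norm(d,axis=0);print('rotvec fix',R.from_matrix(m.T@d).as_rotvec().round(3))"
```

```text
t 2.65 pos [525.5 277.5  69.7] F [-1.6  0.7  3.1] w -0.2
axes x [ 0.05 -1.   -0.01] z [1.   0.05 0.02] yaw x -86.9
shift in tool mm [ 5.3  9.5 -7. ]
[[ 0.054  0.021  0.998]
 [-0.998  0.015  0.053]
 [-0.014 -1.     0.022]]
[ 0.018  0.077 -0.031  0.002  0.129 -0.016]
rotvec fix [-0.022  0.003 -0.014]
```

>>> play_rows(series=[[0.003,0.004,-0.004,-0.02,0,-0.014,0],[0.002,0.005,-0.003,0,0,0,0],[0,0.006,-0.001,0,0,0,0],[0,0.006,-0.001,0,0,0,0]])

```text
clock: 3.05
position: [522.3, 278.2, 51.8]
ee_rot: [-0.507, 0.484, -0.487, 0.521]
contact_force: [-0.2, 2.0, 6.8]
gripper_width: 0.0
```

```bash
python3 -c "
from h import *
to([519,273,48]);m=R.from_quat(read_state()['ee_rot']).as_matrix()
d=np.array([[.05,0,1],[-1,0,.05],[0,-1,0]]);d/=np.linalg.norm(d,axis=0);print('rotvec fix',R.from_matrix(m.T@d).as_rotvec().round(3))"
```

```text
t 3.05 pos [522.3 278.2  51.8] F [-0.2  2.   6.8] w 0.0
axes x [ 0.06 -1.   -0.01] z [1.   0.06 0.02] yaw x -86.7
shift in tool mm [ 5.   3.7 -3.6]
rotvec fix [-0.016  0.007 -0.01 ]
```

>>> play_rows(series=[[0.002,0.005,-0.001,-0.01,0,-0.01,0],[0.002,0.006,-0.001,0,0,0,0],[0.001,0.006,0,0,0,0,0]])

```text
clock: 3.35
position: [523.4, 278.2, 49.7]
ee_rot: [-0.511, 0.481, -0.486, 0.521]
contact_force: [-16.0, 1.3, 41.6]
gripper_width: -0.0
```

>>> play_rows(series=[[0,-0.02,0,0,0,0,0],[0,-0.04,0,0,0,0,0],[0,-0.045,0,0,0,0,0],[0,-0.045,0,0,0,0,0],[0,-0.045,0,0,0,0,0],[0,-0.03,0,0,0,0,0]])

```text
clock: 3.95
position: [510.8, 268.3, 270.6]
ee_rot: [0.525, -0.483, 0.486, -0.505]
contact_force: [1.0, 0.7, 0.1]
gripper_width: -0.2
```

```bash
python3 -c "
from h import *
to([530,54,290]);m=R.from_quat(read_state()['ee_rot']).as_matrix()
d=np.array([[.05,0,1],[-1,0,.05],[0,-1,0]]);d/=np.linalg.norm(d,axis=0);print('rotvec fix',R.from_matrix(m.T@d).as_rotvec().round(3))
t=get_image('top');s=get_image('side')
for g,roi in((t,(205,165,320,245)),(s,(280,145,360,230))):
  for b in blobs(g,(0,150,60),(8,255,255),roi,8):print(b[0],b[1])
a=cv2.resize(t['color'][145:245,205:325,::-1],(400,333));b=cv2.resize(s['color'][145:228,270:370,::-1],(400,333));cv2.imwrite('pics/c3.png',np.hstack([a,b]))"
```

```text
t 3.95 pos [510.8 268.3 270.6] F [1.  0.7 0.1] w -0.2
axes x [ 0.06 -1.    0.02] z [ 1.    0.06 -0.02] yaw x -86.5
shift in tool mm [215.4 -14.9   5.8]
rotvec fix [0.018 0.011 0.021]
[223.75609756 205.84552846] [218 200  18  14 123]
```

View pics/c3.png

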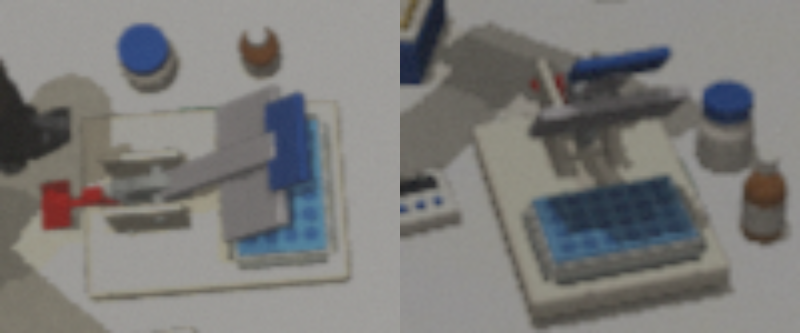

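>>> play_rows(series=[[0.01,-0.03,0.003,0.01,0.01,0,0],[0.045,-0.01,0.003,0,0,-0.09,0],[0.045,0,0.002,0,0,-0.09,0],[0.045,0.008,0,0,0,-0.1,0],[0.045,0.013,0,0,0,-0.1,0],[0,0,0,0,0,0,0]])

```text
clock: 4.65
position: [522.5, 65.5, 310.6]
ee_rot: [0.615, -0.374, 0.576, -0.388]
contact_force: [-0.6, -0.4, 0.0]
gripper_width: 0.0
```

```bash
cat >>h.py <<'E'
def fix(tilt):
    m=R.from_quat(read_state()['ee_rot']).as_matrix()
    d=np.array([[.05,0,1],[-1,0,.05],[0,-1,0]]);d/=np.linalg.norm(d,axis=0);d=d@R.from_rotvec([0,0,-tilt]).as_matrix()
    print('rotvec fix',R.from_matrix(m.T@d).as_rotvec().round(3))
E
python3 -c "
from h import *
to([529,66,245]);fix(.4);print(read_state()['joints'])"
```

```text
t 4.65 pos [522.5  65.5 310.6] F [-0.6 -0.4  0. ] w 0.0
axes x [ 0.06 -0.91  0.42] z [ 1.    0.05 -0.04] yaw x -86.4
shift in tool mm [-27.5  59.2   8.9]
rotvec fix [0.034 0.011 0.031]
[ 0.61867506  0.23903661 -0.19516511  0.34403644 -1.41831318  0.90467667]
```

>>> play_rows(series=[[-0.014,0.03,0.005,0.02,0.01,0.02,0],[-0.014,0.03,0.004,0.015,0,0.01,0],[0,0,0,0,0,0,0]])

```text
clock: 4.95
position: [526.3, 63.8, 237.4]
ee_rot: [0.602, -0.377, 0.578, -0.401]
contact_force: [0.9, -1.0, 0.7]
gripper_width: -0.0
```

```bash
python3 -c "
from h import *
to([529,66,235]);fix(.4)
s=get_image('side');t=get_image('top')
a=cv2.resize(t['color'][145:245,205:325,::-1],(400,333));b=cv2.resize(s['color'][120:220,270:390,::-1],(400,333));cv2.imwrite('pics/c4.png',np.hstack([a,b]))"
```

```text
t 4.95 pos [526.3  63.8 237.4] F [ 0.9 -1.   0.7] w -0.0
axes x [ 0.05 -0.92  0.39] z [ 1.    0.05 -0.01] yaw x -87.1
shift in tool mm [-2.8  1.3  2.9]
rotvec fix [0.011 0.001 0.004]
```

View pics/c4.png

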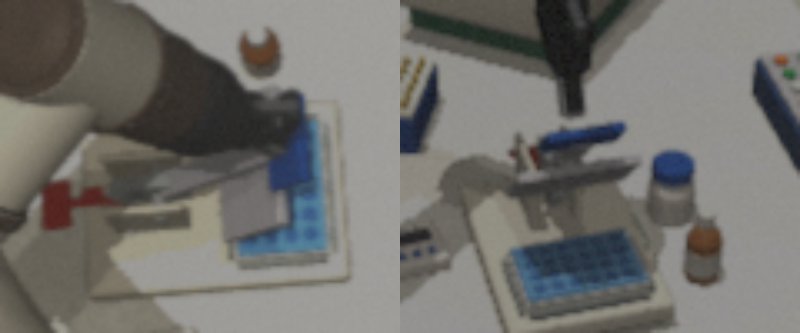

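>>> play_rows(series=[[0,0.01,0.003,0.01,0,0,0],[0.004,0.01,0,0,0,0,0],[0.004,0.01,0,0,0,0,0],[0.004,0.01,0,0,0,0,0],[0.003,0.01,0,0,0,0,0]])

```text
clock: 5.55
position: [537.7, 34.1, 206.4]
ee_rot: [0.594, -0.372, 0.583, -0.411]
contact_force: [-1.7, 2.6, 2.1]
gripper_width: -0.0
```

```bash
python3 -c "
from h import *
to([529,43,190]);fix(.4)"
```

```text
t 5.55 pos [537.7  34.1 206.4] F [-1.7  2.6  2.1] w -0.0
axes x [ 0.04 -0.92  0.39] z [1.   0.06 0.02] yaw x -87.2
shift in tool mm [-14.9  11.4  -8.4]
rotvec fix [-0.018 -0.001 -0.002]
```

>>> play_rows(series=[[-0.008,-0.003,-0.006,-0.01,0,0,0],[-0.008,0.003,-0.004,-0.01,0,0,0],[-0.002,0.011,-0.002,0,0,0,0],[0,0.011,-0.002,0,0,0,0]])

```text
clock: 5.95
position: [524.3, 41.5, 179.3]
ee_rot: [0.598, -0.376, 0.58, -0.406]
contact_force: [1.2, -0.4, 4.3]
gripper_width: 0.1
```

```bash
python3 -c "
from h import *
to([530,35,180]);fix(.4)
s=get_image('side');t=get_image('top')
a=cv2.resize(t['color'][145:245,205:325,::-1],(400,333));b=cv2.resize(s['color'][120:220,270:390,::-1],(400,333));cv2.imwrite('pics/c5.png',np.hstack([a,b]))"
```

```text
t 5.95 pos [524.3  41.5 179.3] F [ 1.2 -0.4  4.3] w 0.1
axes x [ 0.04 -0.92  0.39] z [1.   0.05 0.  ] yaw x -87.3
shift in tool mm [6.5 2.  5.3]
rotvec fix [-0.001 -0.002 -0.001]
```

View pics/c5.png

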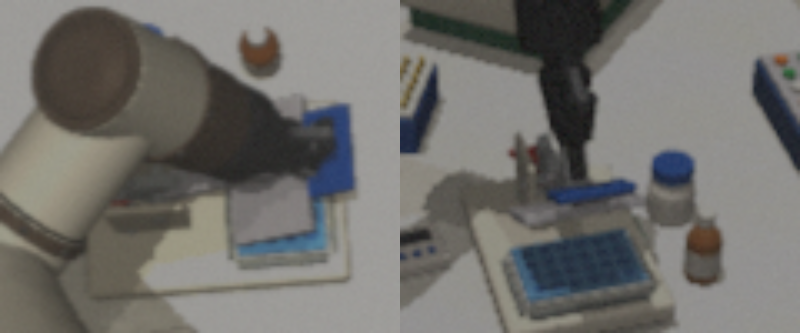

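>>> play_rows(series=[[0.008,0.006,0.002,0,0,0,0],[0.006,0.01,0.001,0,0,0,0],[0.002,0.012,-0.001,0,0,0,0],[0,0.012,-0.001,0,0,0,0]])

```text
clock: 6.45
position: [527.8, 10.9, 146.1]
ee_rot: [0.596, -0.377, 0.58, -0.408]
contact_force: [-0.4, 2.3, 2.6]
gripper_width: -0.2
```

```bash
cat >>h.py <<'E'
def rq():
    s=read_state();m=R.from_quat(s['ee_rot']).as_matrix();o=np.array([526.8,105.]);ex=np.array([-.047,.999]);ey=np.array([-.999,-.047])
    for k in(-15,0,15):
        p=s['position']+k*m[:,0];a=70-(p[:2]-o)@ex;b=p[2]-85;r=np.hypot(a,b)
        print(k,'r',r.round(1),'q',round(np.arctan2(b,a)-np.arcsin(5/r),3),'y',((p[:2]-o)@ey).round(1))
E
python3 -c "
from h import *
to([531,10,130]);fix(.4);rq()"
```

```text
t 6.45 pos [527.8  10.9 146.1] F [-0.4  2.3  2.6] w -0.2
axes x [ 0.04 -0.92  0.38] z [1.   0.05 0.01] yaw x -87.3
shift in tool mm [-5.2 15.3  3. ]
rotvec fix [-0.004 -0.003 -0.007]
-15 r 160.1 q 0.322 y 3.4
0 r 175.0 q 0.328 y 3.4
15 r 190.0 q 0.333 y 3.4
```

>>> play_rows(series=[[0.001,0.011,0,0,0,0.07,0],[0.001,0.011,-0.001,0,0,0.07,0],[0,0.011,0,0,0,0.07,0]])

```text
clock: 6.75
position: [528.1, -2.0, 113.0]
ee_rot: [0.551, -0.439, 0.532, -0.47]
contact_force: [-1.3, 0.5, 2.4]
gripper_width: -0.2
```

```bash
python3 -c "
from h import *
to([532,-7,90]);fix(.0);rq()"
```

```text
t 6.75 pos [528.1  -2.  113. ] F [-1.3  0.5  2.4] w -0.2
axes x [ 0.05 -0.98  0.17] z [1.   0.05 0.01] yaw x -87.1
shift in tool mm [ 1.1 23.5  3.5]
rotvec fix [-0.007  0.001  0.175]
-15 r 164.2 q 0.125 y 3.8
0 r 179.2 q 0.129 y 3.7
15 r 194.2 q 0.132 y 3.7
```

>>> play_rows(series=[[0.001,0.009,0,0,0,0.06,0],[0,0.008,0,0,0,0.06,0],[0,0.006,0,0,0,0.05,0],[0,0.005,0,0,0,0,0]])

```text
clock: 7.15
position: [528.7, -8.7, 89.2]
ee_rot: [-0.508, 0.487, -0.489, 0.515]
contact_force: [-22.2, 17.0, 62.0]
gripper_width: -0.2
```

```bash
python3 -c "
from h import *
to([532,-7,90]);fix(.0);rq()"
```

```text
t 7.15 pos [528.7  -8.7  89.2] F [-22.2  17.   62. ] w -0.2
axes x [ 0.05 -1.   -0.  ] z [1.   0.05 0.01] yaw x -87.3
shift in tool mm [-1.5 -0.7  3.3]
rotvec fix [-0.009 -0.003 -0.005]
-15 r 168.7 q -0.004 y 3.4
0 r 183.7 q -0.004 y 3.4
15 r 198.7 q -0.004 y 3.4
```

The arm is home: 62 N against the stop, with q about 0. Retreating straight up now, then a last look.

>>> play_rows(series=[[0,-0.015,0,0,0,0,0],[0,-0.04,0,0,0,0,0],[0,-0.045,0,0,0,0,0],[0,-0.045,0,0,0,0,0],[0.02,-0.04,-0.02,0,0,0,0],[0.03,-0.02,-0.035,0,0,0,0],[0.03,0,-0.035,0,0,0,0],[0.03,0,-0.035,0,0,0,0],[0.03,0,-0.035,0,0,0,0],[0,0,0,0,0,0,0]])

```text
clock: 8.15
position: [361.3, -168.3, 296.0]
ee_rot: [-0.508, 0.493, -0.491, 0.508]
contact_force: [0.5, -0.8, 0.5]
gripper_width: 0.1
```

```bash
python3 -c "
from h import *
to([0,0,0])
s=get_image('side');t=get_image('top')
p=[[b for b in blobs(g,(105,150,30),(125,255,255),roi,20)] for g,roi in((t,(290,160,330,235)),(s,(300,150,360,230)))]
for l in p:
  for b in l: print(b[0],b[1])
for b in blobs(t,(0,150,60),(8,255,255),(205,165,320,245),8):print('red',b[0],onz(t,b[0],50))
a=cv2.resize(t['color'][145:245,205:325,::-1],(400,333));b=cv2.resize(s['color'][140:240,270:390,::-1],(400,333));cv2.imwrite('pics/c6.png',np.hstack([a,b]))"
```

```text
t 8.15 pos [ 361.3 -168.3  296. ] F [ 0.5 -0.8  0.5] w 0.1
axes x [ 0.03 -1.   -0.  ] z [ 1.    0.03 -0.  ] yaw x -88.1
shift in tool mm [-179.2  296.8 -355.3]
[313.40740741 192.57037037] [307 186  12  15 135]
[351.06976744 168.81395349] [346 166  11   6  43]
[329.04026846 206.67114094] [318 201  23  12 149]
red [223.48245614 205.72807018] [521.454151   268.57685565  50.        ]
```

View pics/c6.png

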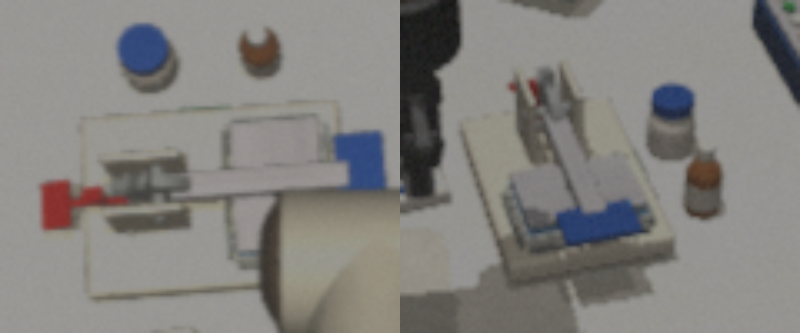

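```bash
python3 -c "
from h import *
s=get_image('side');t=get_image('top')
print(onz(s,(329,206),90),'expect',[526.8+110*.047,105-110,90])
print(read_state()['contact_force'])
print(job_done())"
```

```text
[535.29297437  -7.58104614  90.        ] expect [531.9699999999999, -5, 90]
[-0.26566067  0.43850296  0.73187141]
the job is handed in; nothing more can be done
None
```

The press is closed and the job is handed in, at about 8 s of the 45 s allowed. With the fingers shut, I pressed the red tab down to its stop, backed off, then pushed the blue paddle down along its arc until the arm was home. The arm then withdrew clear.

**Checks that agreed:**
- **Pawl:** The force rose to about 42 N at tab height 50 mm, which is its stop. The pictures after the press and at the end show the tab still down.
- **Press arm:** It passed the 0.67 tooth position with only 2 to 4 N. At the stop the force rose to about 62 N with the fingertip at 89 mm, an angle of about 0.
- **Paddle:** In the last side view its centre lies within about 5 mm of the expected home position, taking its height as 90 mm.
- **Surroundings:** The bottle and jar stand where they were. The plate is under the closed arm in its nest, partly hidden in the last pictures. The robot touches nothing, with residual force under 1 N.

**What went less well:**
- The tool drifted up to about 10 mm sideways while pressing, so I corrected it twice, on the tab and on the paddle.
- The timer and the right side of the base were largely hidden or out of frame in the last pictures, so I did not check them again.

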